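Long spoon into the tall mug, leaning away from the handle

ROBOT

A 7-joint arm with a two-finger parallel gripper is mounted at the origin on the work surface. World frame = base frame: x ahead of the robot, y to its left, z up, the work surface at z = 0. Lengths are in m, angles in rad, forces in N, time in s.
With the tool pointing down it reaches from about 0.425 to 0.95 m from the base axis. Payload 4.7 kg.
Tool frame: the origin (TCP) lies on the centre line of the jaws, within the pads' length; the fingertips stand robot.nose_length ahead of it and the grasp point (between the pads) lies 8 mm behind it (robot.nose_length is the distance from the TCP to the fingertips, in m); z points along the fingers, y is the line along which they close (so a half turn about z gives the same grasp; the last joint's range is limited). The gripper opens to 85 mm and grips with 20 to 120 N. Pads are 22 mm wide; open, the fingers measure 114 mm over their backs; the gripper's body (76 mm by 85 mm) begins 54 mm behind the grasp point. The pads swing forward as they close: fully open they stand 13 mm farther back than shut.
Start: joints at [1.289, 0.469, -0.049, 1.532, 0.024, 1.141, -0.082], TCP at [0.169, -0.654, 0.242] pointing down, gripper open.
Joint ranges: [-2.59, 2.59], [-0.33, 1.99], [-1.39, 1.29], [0.1, 2.45], [-1.04, 4.18], [0.21, 1.99], [-2.66, 2.66]. Speed limits (rad/s): [2.57, 2.57, 3.14, 3.14, 3.14, 3.14, 3.14].

INTERFACE

Orientations are given as [roll, pitch, yaw] about the fixed x, y, z axes, in that order (R = Rz(yaw) Ry(pitch) Rx(roll)).
In Python, from plant import robot gives the robot as it stands. Calls block until the motion is done:
- robot.goto(position, orientation): joint-space move of the TCP to a pose.
- robot.move_straight(position, vel=0.15, attitude=None, contact_N=None): straight line of the TCP; attitude=None keeps the orientation; vel is the mean speed in m/s. With contact_N (N) it stops when the force on the tool has changed by that much, and returns True; else False.
- robot.move_joints(angles): joint-space move.
- robot.grip(opening, strength=None): opening from 0.0 (shut) to 1.0 (fully open); strength is the grip in N (None keeps the last); returns when the fingers have stopped.
- robot.sleep(seconds).
- robot.inverse_kinematics(position, orientation): joint angles nearest the present ones, or None.
- robot.sense(): the state.
- robot.grab_frame(name): name is "side" or "top" or "wrist"; returns a dict with "image" (400x640x3 uint8, red, green, blue), "range_z" (400x640 float32, m along the optical axis (not along the pixel's ray), 0 where there is no reading), "fx", "fy", "cx", "cy" (pixels), "R" (3x3) and "t" (3): a world point X has camera coordinates R X + t. Camera axes: x right, y down, z forward; pixel columns grow to the right and rows downward; lengths in m; the calibration is good to about 2 mm. A picture is of the moment at which its call begins.
A pose or a line that the arm cannot do raises robot.IKError and nothing moves.
- robot.close_job(): hands the job in; it is judged then, once.
The state is a dict: "t": time; "joint_pos": joint angles; "joint_velocities": joint speeds; "effort": joint torques, N m; "tcp_pos": TCP position; "tcp_rot": TCP orientation; "wrist_force": force on the tool from outside, world axes, zero at the start; "torque": the same for the moment, N m; "opening": opening from 0.0 (shut) to 1.0 (fully open); "gripper_force": force on a finger pad.
Only numpy, scipy, OpenCV 4.12 (cv2) and the standard library are available. Lean on these libraries where they do the work, as an engineer would, in place of code of your own. Each camera call takes 0.05 s, during which the arm holds its last target. There are 200 camera calls.

TASK

Stand the longest of the three dark wooden spoons in the tall blue mug, handle end down on the bottom of the mug and bowl up, leaning against the rim on the side away from the mug's handle so that the handle stays free to take. Set it down gently, holding it until it touches the bottom instead of letting it drop. Do not shove or tip the mug, and leave the other two spoons, the small tins on the worktop, the funnel and the tea strainer as they are.

Things in the scene. Friction and masses are not known exactly. Their poses are not given: they have to be found in the camera images.
- spoon_a: Dark wooden spoon 232 mm long, one of three look-alikes lying in any order in the spoon rest. All: round handle 10 mm thick with rounded end, flat oval bowl 43 x 29 x 8 mm, about 20 g. Origin on the handle's axis at the middle of the bowl, 22 mm from the bowl's tip; x points along the spoon from handle end to bowl tip; in the rest z points up.
- spoon_b: Dark wooden spoon like the other two but 250 mm long: the longest. Origin and axes as for spoon_a; its handle end lies 228 mm from the origin along -x. The handle can be gripped up to 205 mm from its end; in the rest the stretch from about 80 to 205 mm from the end is clear of the rims. Centre of mass about 132 mm from the handle end.
- spoon_c: Dark wooden spoon like the other two but 214 mm long overall: the shortest. Origin and axes as for spoon_a.
- spoon_b_foot (a point): The rounded end of spoon_b's handle, on its axis (the end away from the bowl).
- spoon_b_mid (a point): Point on the axis of spoon_b's handle 150 mm from the handle end: about where the handle crosses the rim when it leans in the mug.
- rest: Fixed light bamboo tray, 178 mm along its x, 204 mm along y, base 6 mm thick, side rails 19 mm high. Spoons lie along its x, 66 mm apart, level, axes 45 mm above the worktop: handles towards -x in 14 mm notches of the front rim (10 mm thick at x = -84 mm, teeth 50 mm high), bowls on the back rim (x = +84 mm, 41 mm high); open between. Origin: centre of its underside, on the worktop.
- mug: Tall blue stoneware mug, loose, about 0.5 kg: 146 mm high, 88 mm across, wall 4 mm (bore 78 mm). Heavy base, thickness unmeasured: the inside bottom lies 8 to 20 mm above the underside; feel for it. Origin at the centre of its underside, z up. Handle along +y to 80 mm from the axis, 27 to 119 mm up, turned roughly to the robot; the far side is -y. A spoon leans in it about 27 degrees off vertical.
- mug_rim (a point): Centre of the mug's mouth at the height of the rim; axes as the mug's.
- tin_1: Small round steel tin, 62 mm across and 45 mm high with an aluminium lid 65 mm across; a bystander. Origin at the centre of its underside.
- tin_2: Small round steel tin, 62 mm across and 45 mm high with an aluminium lid 65 mm across; a bystander. Origin at the centre of its underside.
- tin_3: Small round steel tin, 62 mm across and 45 mm high with an aluminium lid 65 mm across; a bystander. Origin at the centre of its underside.
- tin_4: Small round steel tin, 62 mm across and 45 mm high with an aluminium lid 65 mm across; a bystander. Origin at the centre of its underside.
- funnel: Green silicone funnel standing on its wide mouth, 92 mm across and 92 mm high; a bystander. Origin at the centre of its underside.
- strainer: Stainless tea strainer lying on the worktop: mesh ball 47 mm across with sprung wire tongs 156 mm long along its -y; a bystander. Origin under the ball's centre.

How it is judged:
By the outcome, as a careful person would: the job done as asked, in the order asked, and still so for the second after the job is handed in, with the robot touching nothing.
It also fails if it takes over 45 s, if anything falls off the work surface, if the arm or the gripper's body presses on something with over 40 N, if the wrist force passes 120 N, or if a joint passes its speed limit or range.

## Working session

There is one attempt and no reset: what is moved stays moved. The work goes in short steps, each a Python script; the robot and the scene stay as the last script left them, time stands still between calls to the robot, and variables do not carry over. Pictures are saved under pics/ and viewed, at most 10 in all, crops included, and the job is handed in when it is done.

```bash
ls; mkdir -p pics
python3 - <<'E'
from plant import robot
import cv2,numpy as np
for n in("top","side"):
    f=robot.grab_frame(n); cv2.imwrite(f"pics/{n}1.png",f["image"][:,:,::-1]); np.savez(f"{n}1.npz",**f)
    print(n,f["fx"],f["fy"],f["cx"],f["cy"],f["R"].round(3).tolist(),f["t"].round(3), (f["range_z"]>0).mean())
print(robot.nose_length,robot.sense())
E
```

```text
pics
top 449.71459145847314 449.71459145847314 318.4914553437601 201.71404097532948 [[-0.007, -1.0, -0.008], [-0.99, 0.008, -0.139], [0.139, 0.007, -0.99]] [0.038 0.619 1.3  ] 0.996046875
side 377.5489100435252 377.5489100435252 327.20021707210174 192.90986647353193 [[-0.927, -0.375, 0.003], [-0.236, 0.576, -0.782], [0.292, -0.726, -0.623]] [0.555 0.22  1.099] 0.9960703125
0.011 {'t': 0.1, 'joint_pos': array([ 1.28909633,  0.46940133, -0.0485956 ,  1.53359543,  0.02412144,
        1.14100679, -0.08228483]), 'joint_velocities': array([-4.15842476e-04, -1.74017596e-04, -2.51043173e-03, -2.19402149e-03,
        1.67197759e-04,  1.41688668e-05,  5.39824674e-04]), 'effort': array([ 6.24139266e-04, -5.11515427e+01, -4.72111150e-02, -2.38392484e+01,
        1.07392427e-02,  4.36108632e-03, -1.84628709e-05]), 'tcp_pos': array([ 0.16870697, -0.65304254,  0.24133015]), 'tcp_rot': array([-3.13977008e+00,  8.35744721e-05,  2.52854255e-01]), 'wrist_force': array([0.81786813, 0.72133251, 0.46355091]), 'torque': array([-0.02188312,  0.04943959,  0.00134805]), 'gripper_force': 0.0, 'opening': 1.0015117425055102}
```

View pics/top1.png

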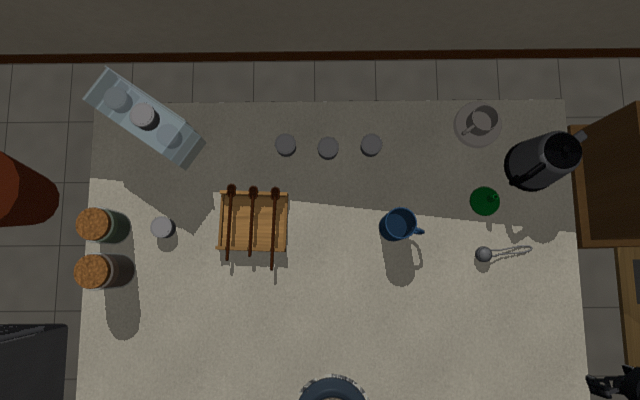

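View pics/side1.png

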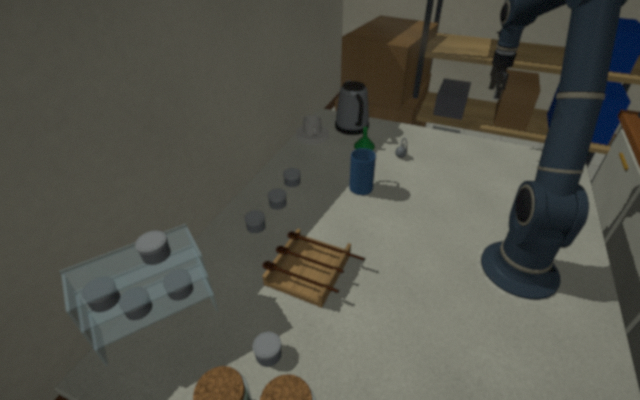

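The top view shows the rest near (253,220) with bowls at row ~190. The handles end at about (227,260), (250,255) and (272,270), so the right one looks longest. The mug is at (398,224), with its handle pointing right and slightly down at (420,232).

```bash
cat > h.py <<'E'
import numpy as np,cv2
def pts(f):
    v,u=np.mgrid[:400,:640]; z=f["range_z"]
    c=np.stack([(u-f["cx"])/f["fx"]*z,(v-f["cy"])/f["fy"]*z,z],-1)
    return (c-f["t"])@f["R"]
def plane(f,u,v,h):
    d=np.array([(u-f["cx"])/f["fx"],(v-f["cy"])/f["fy"],1.])@f["R"]; o=-f["R"].T@f["t"]
    return o+d*(h-o[2])/d[2]
def proj(f,X):
    c=f["R"]@np.asarray(X)+f["t"]; return f["fx"]*c[0]/c[2]+f["cx"],f["fy"]*c[1]/c[2]+f["cy"]
E
python3 - <<'E'
from h import *
f=dict(np.load("top1.npz")); P=pts(f); im=f["image"].astype(int)
hsv=cv2.cvtColor(f["image"],cv2.COLOR_RGB2HSV)
# spoons
r=slice(175,280),slice(205,300)
m=np.zeros((400,640),np.uint8); m[r]=1
dark=((hsv[...,2]<95)&(im[...,0]>im[...,2]*1.5)&(m>0)).astype(np.uint8)
n,l,s,c=cv2.connectedComponentsWithStats(dark)
for i in range(1,n):
    if s[i,4]<60: continue
    v,u=np.where(l==i); q=np.array([plane(f,a,b,.045) for a,b in zip(u,v)])
    mu=q.mean(0); d=np.linalg.svd(q-mu)[2][0]; d*=np.sign(d[0]); t=(q-mu)@d
    print("spoon",s[i],"foot",(mu+d*t.min()).round(4),"tip",(mu+d*t.max()).round(4),"L",np.ptp(t).round(4),"zmed",np.median(P[l==i][:,2]).round(3))
blue=(hsv[...,0]>95)&(hsv[...,0]<125)&(hsv[...,1]>90)
b=blue.copy(); b[:,:360]=0;b[:,440:]=0;b[:190]=0;b[260:]=0
q=P[b]; rim=q[(q[:,2]>.135)&(q[:,2]<.16)]
print("rim",len(rim),rim.min(0),rim.max(0),cv2.minEnclosingCircle(rim[:,:2].astype(np.float32)))
A=np.c_[2*rim[:,:2],np.ones(len(rim))];print(np.linalg.lstsq(A,(rim[:,:2]**2).sum(1),rcond=None)[0])
c0=np.array(cv2.minEnclosingCircle(rim[:,:2].astype(np.float32))[0])
h=q[(np.hypot(*(q[:,:2]-c0).T)>.052)]; print("handle",len(h),h.mean(0),h[:12].round(3).tolist())
print("inside z",np.sort(q[np.hypot(*(q[:,:2]-c0).T)<.03][:,2])[:8])
cv2.imwrite("pics/crop1.png",cv2.resize(f["image"][175:285,205:445,::-1],None,fx=3.3,fy=3.3,interpolation=cv2.INTER_CUBIC))
E
```

```text
spoon [ 220  184   68   86 2171] foot [0.4185 0.2211 0.045 ] tip [0.6783 0.235  0.045 ] L 0.2601 zmed 0.015
rim 165 [ 0.50303343 -0.23348067  0.13523357] [ 0.58824596 -0.14823903  0.1521232 ] ((0.5459291934967041, -0.19113782048225403), 0.0439772754907608)
[ 0.54565694 -0.19093034 -0.33247561]
handle 43 [ 0.51285707 -0.21405184  0.26276403] [[0.433, 0.024, 1.373], [0.433, 0.024, 1.373], [0.532, -0.242, 0.118], [0.53, -0.242, 0.113], [0.529, -0.245, 0.116], [0.529, -0.246, 0.124], [0.529, -0.249, 0.121], [0.433, 0.024, 1.373], [0.533, -0.253, 0.037], [0.526, -0.241, 0.12], [0.527, -0.244, 0.116], [0.527, -0.247, 0.118]]
inside z [0.00611792 0.00621113 0.00648457 0.00727092 0.00781931 0.00839637
 0.00848237 0.00885501]
```

View pics/crop1.png

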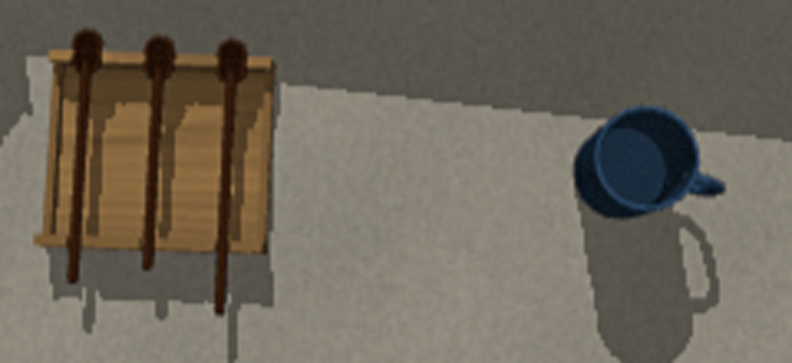

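Crop: the right spoon runs from foot (218,312) to tip (232,38) and is clearly the longest. The mug rim is at about (645,158) and its handle at about (710,186). Next I refine the spoon and handle positions and look for reachable grasp and placing attitudes.

```bash
cat >> h.py <<'E'
from scipy.spatial.transform import Rotation as Ro
C=np.array([.5458,-.1910])
def spoonR(a,c):  # columns a,b,c
    a=a/np.linalg.norm(a); c=c-a*(a@c); c/=np.linalg.norm(c); return np.c_[a,np.cross(c,a),c]
def toolR(S,t,sg):
    z=-np.cos(t)*S[:,2]-np.sin(t)*S[:,0]; y=sg*S[:,1]; return np.c_[np.cross(y,z),y,z]
def pose(S,t,sg,foot,g):  # tcp pose holding spoon g from its foot
    T=toolR(S,t,sg); return foot+g*S[:,0]+.008*T[:,2], Ro.from_matrix(T).as_euler("xyz")
def leanS(th,h,phi):
    H=np.array([h[0],h[1],0]); a=np.sin(th)*H+np.array([0,0,np.cos(th)])
    c=-(np.cos(th)*H-np.array([0,0,np.sin(th)])); return spoonR(a,Ro.from_rotvec(phi*a).apply(c))
E
python3 - <<'E'
from h import *
from plant import robot
f=dict(np.load("top1.npz")); P=pts(f); im=f["image"].astype(int)
hsv=cv2.cvtColor(f["image"],cv2.COLOR_RGB2HSV)
dark=(hsv[...,2]<80)&(im[...,0]>im[...,2]*1.5)&(P[...,2]>.03)
dark[:,:264]=0;dark[:,282:]=0;dark[:180]=0;dark[275:]=0
v,u=np.where(dark); q=np.array([plane(f,a,b,.045) for a,b in zip(u,v)])
mu=q.mean(0); d=np.linalg.svd(q-mu)[2][0]; d*=np.sign(d[0]); t=(q-mu)@d
print("px",len(q),"foot",(mu+d*t.min()),"tip",(mu+d*t.max()),np.ptp(t), "hand",plane(f,271.1,269.5,.045),plane(f,275.3,186.5,.045),"wid",np.ptp(v))
hq=q[t<np.percentile(t,60)]; k=np.polyfit(hq[:,0],hq[:,1],1); print("handle line",k, [np.polyval(k,x) for x in(.42,.65)])
blue=(hsv[...,0]>95)&(hsv[...,0]<125)&(hsv[...,1]>90)&(P[...,2]<.13)&(P[...,2]>.1)
blue[:,:400]=0;blue[:,440:]=0
h=P[blue]; r=h[:,:2]-C; h=r[np.hypot(*r.T)>.052]; az=np.arctan2(h[:,1],h[:,0]); print("az",np.degrees([np.median(az),az.min(),az.max()]),np.hypot(*h.T).max(),len(h))
a=np.median(az); hh=-np.array([np.cos(a),np.sin(a)])
S0=spoonR(np.r_[1,k[0],0],np.array([0,0,1.])); foot=mu+d*t.min(); g=.188
for tt in (15,25,35,42):
  for sg in(1,-1):
    T=np.radians(tt); p,o=pose(S0,T,sg,foot,g); j=robot.inverse_kinematics(p,o)
    ok=[]
    for ph in range(-150,181,30):
      S=leanS(np.radians(24),hh,np.radians(ph)); fm=np.r_[C-hh*.0295,.02]
      js=[robot.inverse_kinematics(*pose(S,T,sg,fm+S[:,0]*L,g)) for L in(0,.18)]
      if all(x is not None for x in js): ok.append((ph,[x.round(1).tolist() for x in js]))
    print(tt,sg,None if j is None else j.round(2),*ok,sep="\n  ")
E
```

```text
px 336 foot [0.42124921 0.17376931 0.045     ] tip [0.66457465 0.16314057 0.045     ] 0.24355747045423506 hand [0.41979848 0.17340271 0.045     ] [0.66589294 0.16259346 0.045     ] wid 82
handle line [-0.04464516  0.1926317 ] [np.float64(0.17388073903967055), np.float64(0.163612352963641)]
az [-108.07003117 -111.24017282 -105.11822226] 0.07339559939170129 18
15
  1
  [ 0.2   0.88 -0.79  1.59  0.5   1.16  0.81]
  (-150, [[-0.2, 0.8, -0.2, 2.1, 1.5, 1.9, -1.1], [-0.3, 0.6, -0.2, 2.0, 1.5, 1.9, -0.8]])
  (-120, [[0.1, 0.8, -0.5, 2.4, 2.0, 1.8, -1.0], [0.3, 0.5, -1.0, 2.2, 1.9, 1.8, -0.5]])
  (0, [[0.5, 0.5, 0.1, 1.8, -1.0, 1.3, -2.3], [0.3, 0.3, 0.1, 1.8, -0.9, 1.4, -2.6]])
  (30, [[0.4, 0.7, 0.1, 1.5, -0.7, 1.7, -2.3], [0.3, 0.6, 0.2, 1.4, -0.8, 1.9, -2.6]])
  (150, [[-0.4, 1.1, 0.5, 1.5, 0.6, 2.0, -1.0], [-0.7, 1.1, 1.1, 1.4, 0.5, 2.0, -0.5]])
  (180, [[-0.4, 0.9, 0.1, 1.7, 1.1, 1.9, -1.1], [-0.6, 0.8, 0.3, 1.7, 1.1, 2.0, -0.8]])
15
  -1
  [ 0.03  0.79 -0.5   1.6   0.28  1.08 -2.16]
  (-150, [[-0.3, 0.8, -0.0, 2.1, 1.5, 1.7, 2.0], [-0.3, 0.6, -0.2, 2.0, 1.5, 1.9, 2.4]])
  (-120, [[-0.
[... 4161 characters left out ...]
06]
  (-150, [[0.4, 0.9, -1.0, 2.0, 1.5, 2.0, 2.2], [0.2, 0.5, -0.8, 1.8, 1.3, 1.9, 2.5]])
  (-60, [[1.2, 0.4, -1.2, 2.2, 1.7, 0.4, -2.6], [1.2, 0.1, -1.2, 2.0, 0.5, 0.4, -1.6]])
  (-30, [[0.8, 0.3, -0.6, 2.1, -0.4, 0.4, -0.1], [0.8, 0.1, -0.7, 1.9, -0.3, 0.7, -0.4]])
  (0, [[0.9, 0.5, -0.6, 1.8, -0.2, 0.9, 0.1], [0.8, 0.3, -0.7, 1.6, -0.2, 1.2, -0.1]])
  (30, [[0.8, 0.7, -0.7, 1.6, 0.0, 1.4, 0.3], [0.7, 0.6, -0.8, 1.4, -0.0, 1.6, 0.1]])
  (60, [[0.6, 0.8, -0.7, 1.4, 0.2, 1.7, 0.5], [0.4, 0.6, -0.4, 1.2, -0.1, 2.0, 0.5]])
  (150, [[0.0, 0.8, -0.2, 1.5, 0.8, 1.9, 1.8], [-0.5, 0.7, 0.5, 1.4, 0.5, 2.0, 2.2]])
  (180, [[0.2, 0.8, -0.6, 1.7, 1.2, 2.0, 2.0], [-0.2, 0.6, -0.2, 1.6, 1.0, 2.0, 2.3]])
```

The spoon's foot is about (0.419,0.174), the line slope is −0.045, and the mug handle azimuth is −108°. I'll use a grasp tilt of 35° with sg=−1, and first check from near with the wrist camera.

```bash
cat >> h.py <<'E'
FOOT=np.array([.4187,.1740,.045]); S0=spoonR(np.array([1,-.0446,0]),np.array([0,0,1.])); G=.190; T=np.radians(35); SG=-1
AZ=np.radians(-108.); HH=-np.array([np.cos(AZ),np.sin(AZ)])
E
python3 - <<'E'
from h import *
from plant import robot
p,o=pose(S0,T,SG,FOOT,G); robot.grip(.4,40)
robot.goto(p+[0,0,.27],o)
z=Ro.from_euler("xyz",o).as_matrix()[:,2]
robot.move_straight(p-.10*z,vel=.2)
f=robot.grab_frame("wrist"); cv2.imwrite("pics/w1.png",f["image"][:,:,::-1]); np.savez("w1.npz",**f)
print(robot.sense()["t"],robot.sense()["joint_pos"].round(2),robot.sense()["tcp_pos"],p-.1*z)
print("expected px foot,grip,tip",[np.round(proj(f,FOOT+s*S0[:,0])) for s in(0,.1,.19,.25)])
E
```

```text
5.0917 [ 0.07  0.98 -0.64  1.14  0.23  1.7  -2.13] [0.66169343 0.16369214 0.12221069] [0.66122794 0.16318325 0.12036199]
expected px foot,grip,tip [array([319., 308.]), array([319., 267.]), array([319., 207.]), array([319., 142.])]
```

View pics/w1.png

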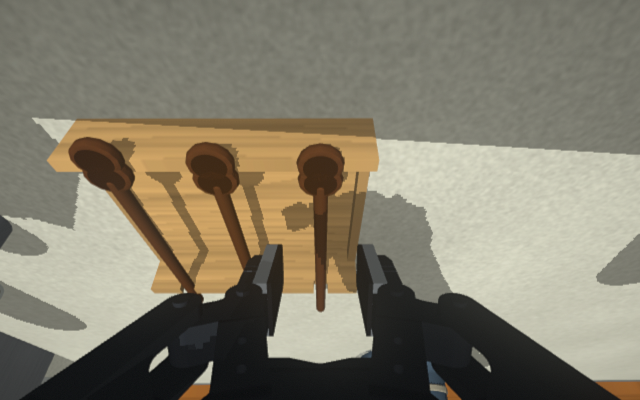

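The wrist view shows the spoon centred between the jaws. Its foot is at (320,310) and tip at (320,143), within 2 px of prediction. I'll grasp, lift and check.

Run:
```python
from h import *
from plant import robot
p,o=pose(S0,T,SG,FOOT,G)
print(robot.move_straight(p,vel=.12,contact_N=8)); robot.grip(0,40)
s=robot.sense();print(s["t"],s["opening"],s["gripper_force"],s["tcp_pos"]-p)
robot.move_straight(p+[0,0,.06],vel=.1); robot.move_straight(p+[0,0,.33],vel=.25)
f=robot.grab_frame("wrist"); cv2.imwrite("pics/w2.png",f["image"][:,:,::-1])
s=robot.sense();print(s["t"],s["opening"],s["gripper_force"],s["joint_pos"].round(2))
for ph in(0,15,30):
  S=leanS(np.radians(24),HH,np.radians(ph)); fm=np.r_[C-HH*.0295,.02]
  print(ph,[robot.inverse_kinematics(*pose(S,T,SG,fm+S[:,0]*L,G)).round(2).tolist() for L in(0,.18,.2)])
  print(leanS(np.radians(24),HH,np.radians(ph))[:,0], toolR(S,T,SG)[:,2])
```

```text
False
6.4167 0.10193572532186317 39.00982256513089 [0.00067694 0.00016478 0.00065352]Traceback (most recent call last):
  File "<stdin>", line 6, in <module>
plant.IKError: the arm cannot follow that straight line within its joint ranges
```

Run:
```python
from h import *
from plant import robot
p,o=pose(S0,T,SG,FOOT,G)
for h in(.22,.18,.14):
    try: robot.move_straight(p+[0,0,h],vel=.25); print("lifted",h); break
    except robot.IKError: pass
f=robot.grab_frame("wrist"); cv2.imwrite("pics/w2.png",f["image"][:,:,::-1])
s=robot.sense();print(s["t"],s["opening"],s["gripper_force"],s["joint_pos"].round(2),s["tcp_pos"])
for ph in(0,15,30):
  S=leanS(np.radians(24),HH,np.radians(ph)); fm=np.r_[C-HH*.0295,.02]
  js=[robot.inverse_kinematics(*pose(S,T,SG,fm+S[:,0]*L,G)) for L in(0,.18,.2)]
  print(ph,[None if j is None else j.round(2).tolist() for j in js],toolR(S,T,SG)[:,2])
```

```text
lifted 0.22
8.0083 0.10104867374962057 38.95868334453553 [ 0.11  0.79 -0.7   1.22  0.15  1.81 -2.17] [0.60326955 0.16508653 0.25613023]
0 [[1.25, 0.78, -1.23, 1.8, 0.23, 0.95, -0.27], [1.17, 0.55, -1.26, 1.63, 0.0, 1.15, -0.31], [1.16, 0.53, -1.26, 1.61, -0.01, 1.17, -0.32]] [ 0.15915552  0.48983032 -0.8571673 ]
15 [[1.15, 0.87, -1.22, 1.66, 0.26, 1.22, -0.16], [1.07, 0.69, -1.29, 1.5, 0.09, 1.4, -0.25], [1.06, 0.67, -1.29, 1.47, 0.08, 1.42, -0.26]] [-0.05035959  0.53109486 -0.8458145 ]
30 [[1.05, 0.96, -1.23, 1.53, 0.31, 1.47, -0.06], [0.96, 0.8, -1.3, 1.36, 0.16, 1.64, -0.18], [0.94, 0.79, -1.31, 1.34, 0.14, 1.67, -0.19]] [-0.26135572  0.52104566 -0.81252976]
```

View pics/w2.png

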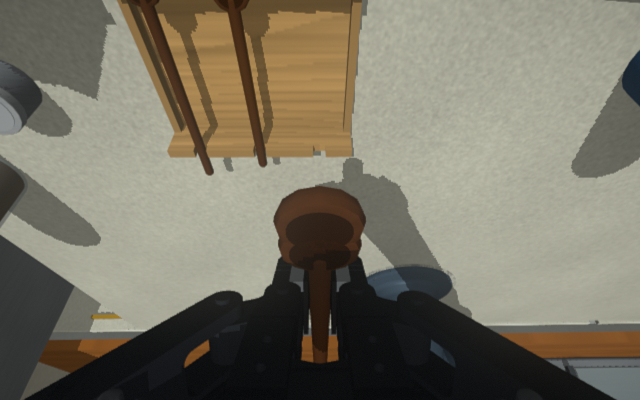

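The spoon is held squarely and the other two are undisturbed. Next I reorient beside the mug, then translate over it and check.

```bash
cat >> h.py <<'E'
TH=np.radians(24)
def place(L,th=TH,rf=-.0295,phi=0.,off=(0,0,0)):
    S=leanS(th,HH,np.radians(phi)); return pose(S,T,SG,np.r_[C+HH*rf,.02]+S[:,0]*L+np.array(off),G)
E
python3 - <<'E'
from h import *
from plant import robot
for ph,dy in((0,.16),(10,.16),(0,.13),(-10,.16),(15,.13)):
    w=place(.205,phi=ph,off=(0,dy,0))
    if robot.inverse_kinematics(*w) is None: print("no",ph,dy); continue
    robot.goto(*w); break
print(ph,dy,robot.sense()["joint_pos"].round(2),robot.sense()["t"])
p,o=place(.205,phi=ph)
robot.move_straight(p,vel=.15)
s=robot.sense();print(s["t"],s["joint_pos"].round(2),s["tcp_pos"]-p,s["wrist_force"])
S=leanS(TH,HH,np.radians(ph)); foot=np.r_[C-HH*.0295,.02]+S[:,0]*.205
I=[]
for n in("top","side"):
    f=robot.grab_frame(n); np.savez(n+"2.npz",**f)
    u,v=proj(f,np.r_[C,.146]); u=int(u);v=int(v)
    print(n,[np.round((np.array(proj(f,foot+k*S[:,0]))-[u-65,v-65])*4) for k in(0,.25)],np.round((np.array(proj(f,np.r_[C,.146]))-[u-65,v-65])*4))
    I.append(cv2.resize(f["image"][v-65:v+35,u-65:u+35,::-1],(400,400),interpolation=cv2.INTER_CUBIC))
cv2.imwrite("pics/c2.png",np.hstack(I))
E
```

```text
0 0.16 [ 0.96  0.46 -1.3   1.68 -0.01  1.02 -0.55] 9.45
10.6667 [ 1.17  0.54 -1.3   1.6   0.02  1.18 -0.35] [-0.00031082  0.00169888  0.00028558] [0.05515504 0.60599972 0.66414008]
top [array([198., 228.]), array([ 73., 122.])] [262. 261.]
side [array([227., 225.]), array([153.,  -3.])] [261. 262.]
```

View pics/c2.png

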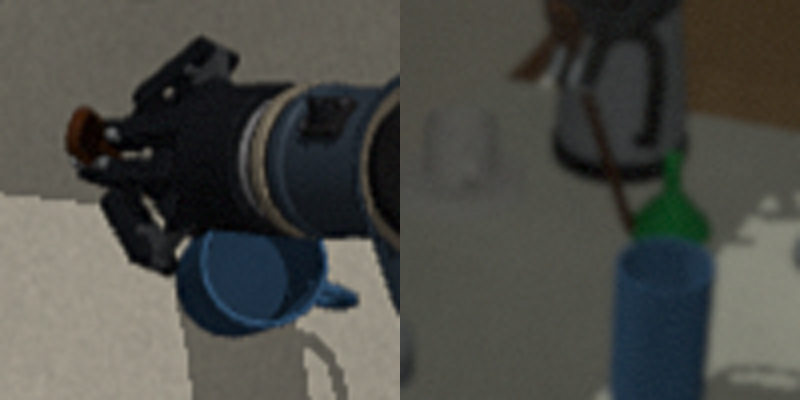

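The side view puts the foot at (232,230) and the mug mouth centre at (265,259). Both are shifted by the same ~1 px, so the relative position is right. I'll lower along the spoon's axis and feel for the bottom.

Run:
```python
from h import *
from plant import robot
R=-.027
robot.move_straight(place(.205,rf=R)[0],vel=.03); robot.sleep(.3)
print(robot.move_straight(place(.03,rf=R)[0],vel=.08,contact_N=4),robot.sense()["wrist_force"].round(2))
robot.sleep(.3); w0=robot.sense()["wrist_force"]
c=robot.move_straight(place(-.02,rf=R)[0],vel=.015,contact_N=2)
s=robot.sense(); p,o=place(0,rf=R); a=leanS(TH,HH,0)[:,0]
L=(s["tcp_pos"]-p)@a
print(c,"foot z",.02+L*np.cos(TH),"lat",(s["tcp_pos"]-p-L*a).round(4),"dF",(s["wrist_force"]-w0).round(2),s["t"],s["gripper_force"])
I=[]
for n in("top","side"):
    f=robot.grab_frame(n); u,v=map(int,proj(f,np.r_[C,.146]))
    I.append(cv2.resize(f["image"][v-60:v+40,u-60:u+40,::-1],(400,400),interpolation=cv2.INTER_CUBIC))
cv2.imwrite("pics/c3.png",np.hstack(I))
```

```text
False [ 0.42 -0.06  0.87]
True foot z 0.0164803581137298 lat [ 0.0002  0.0004 -0.0002] dF [0.43 1.44 3.26] 16.0417 39.081499921157956
```

View pics/c3.png

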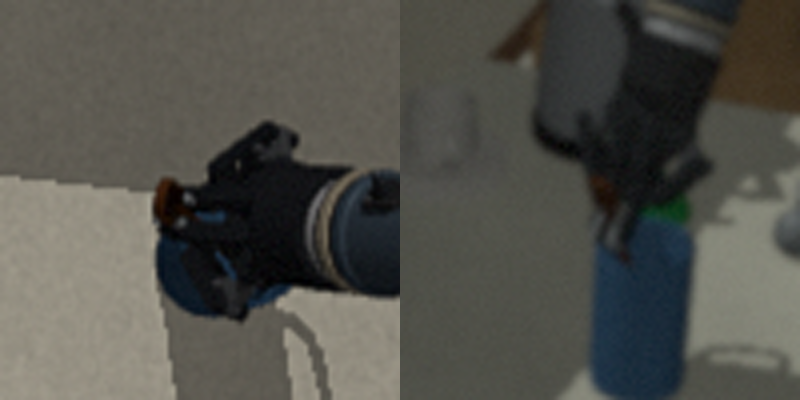

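Contact came with the foot at z ≈ 16.5 mm, and the reaction is along the spoon, so it is the bottom. I'll pivot gently about the foot toward the far rim, release, back off and look.

Run:
```python
from h import *
from plant import robot
Lc=(.0165-.02)/np.cos(TH); F=np.r_[C-HH*.027,.02]+leanS(TH,HH,0)[:,0]*Lc
w0=robot.sense()["wrist_force"]
S=leanS(np.radians(26),HH,0); p,o=pose(S,T,SG,F,G)
c=robot.move_straight(p,vel=.01,attitude=o,contact_N=1.5)
s=robot.sense(); print(c,"remaining mm",((s["tcp_pos"]-p)*1e3).round(1),"dF",(s["wrist_force"]-w0).round(2),"F",s["wrist_force"].round(2),s["t"])
f=robot.grab_frame("top"); hsv=cv2.cvtColor(f["image"],cv2.COLOR_RGB2HSV)
b=((hsv[...,0]>95)&(hsv[...,0]<125)&(hsv[...,1]>90)); b[:,:360]=0;b[:,440:]=0;b[:200]=0;b[250:]=0
q=pts(f)[b]; q=q[(q[:,2]>.138)&(q[:,2]<.155)]
A=np.c_[2*q[:,:2],np.ones(len(q))]; print("mug now",len(q),np.linalg.lstsq(A,(q[:,:2]**2).sum(1),rcond=None)[0][:2],C)
```

```text
True remaining mm [-0.8 -1.4  0.1] dF [-0.57 -1.39 -1.08] F [ 0.07 -0.47  2.48] 16.65
mug now 21 [ 0.5319309  -0.19603156] [ 0.5458 -0.191 ]
```

The reaction points away from the far rim at the predicted angle (~25.5°), so the spoon rests on the rim. Releasing now.

Run:
```python
from h import *
from plant import robot
robot.grip(.38); robot.sleep(.3)
s=robot.sense(); z=Ro.from_euler("xyz",s["tcp_rot"]).as_matrix()[:,2]
robot.move_straight(s["tcp_pos"]-.03*z,vel=.05)
robot.move_straight(s["tcp_pos"]-.14*z,vel=.15)
q=robot.sense()["tcp_pos"]
for d in((0,-.3,.05),(0,-.2,.05),(-.1,-.15,.05)):
    try: robot.move_straight(q+d,vel=.25); break
    except robot.IKError: print("no",d)
robot.sleep(.5); print(robot.sense()["t"],robot.sense()["tcp_pos"])
I=[]
for n in("top","side"):
    f=robot.grab_frame(n); np.savez(n+"3.npz",**f); u,v=map(int,proj(f,np.r_[C,.146]))
    I.append(cv2.resize(f["image"][v-60:v+40,u-60:u+40,::-1],(400,400),interpolation=cv2.INTER_CUBIC))
    if n=="top":
        hsv=cv2.cvtColor(f["image"],cv2.COLOR_RGB2HSV)
        b=((hsv[...,0]>95)&(hsv[...,0]<125)&(hsv[...,1]>90)); b[:,:360]=0;b[:,440:]=0;b[:200]=0;b[250:]=0
        k=pts(f)[b]; k=k[(k[:,2]>.138)&(k[:,2]<.155)]
        A=np.c_[2*k[:,:2],np.ones(len(k))]; print("mug",len(k),np.linalg.lstsq(A,(k[:,:2]**2).sum(1),rcond=None)[0][:2])
        old=dict(np.load("top1.npz"))["image"].astype(int); d=np.abs(old-f["image"]).max(-1)>45
        n_,l,st,c=cv2.connectedComponentsWithStats(d.astype(np.uint8)); print([s.tolist() for s in st[1:] if s[4]>25])
cv2.imwrite("pics/c4.png",np.hstack(I))
```

```text
20.8583 [ 0.54188818 -0.5010501   0.3521493 ]
mug 150 [ 0.54560815 -0.19103077]
[[271, 187, 9, 9, 64], [577, 189, 10, 12, 84], [549, 194, 25, 16, 175], [629, 201, 11, 22, 82], [621, 203, 11, 22, 86], [579, 204, 11, 33, 238], [270, 207, 13, 64, 321], [376, 206, 28, 25, 134], [547, 220, 30, 24, 303], [274, 265, 4, 20, 59], [379, 276, 9, 19, 57], [627, 321, 13, 47, 344], [511, 328, 61, 72, 1939], [616, 357, 9, 19, 76], [585, 375, 29, 23, 356], [628, 388, 10, 12, 35]]
```

View pics/c4.png

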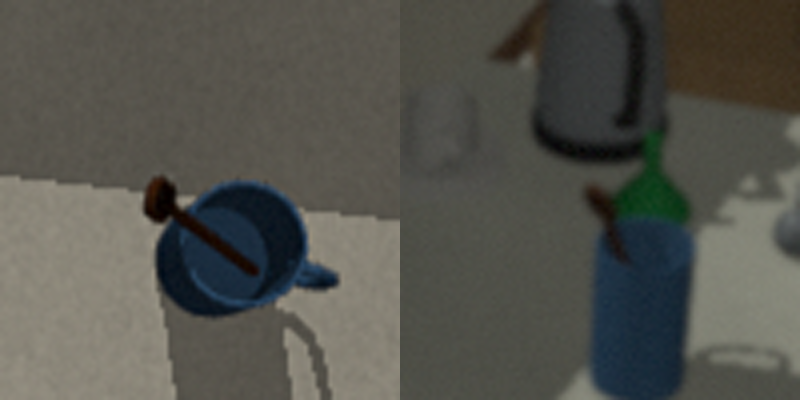

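The spoon stands bowl-up at (160,195), with its foot at (255,270) near the handle-side corner of the bottom. It leans on the rim opposite the handle at (325,275). The mug has not moved (centre 0.5456, −0.1910), and the bystanders are unchanged.

```bash
python3 -c "
from plant import robot
print(robot.close_job())"
```

```text
the job is handed in; nothing more can be done
None
```

The longest spoon stands in the blue mug, handle end on the bottom and bowl up, leaning on the rim opposite the mug's handle; the mug did not move, I saw no change to the other items, and the job is handed in at about 21 s.

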